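# Fasten the draw latch of the pastry carrier

## Robot

A 6-joint arm with a two-finger parallel gripper is mounted at the origin on the work surface. World frame = base frame: x ahead of the robot, y to its left, z up, the work surface at z = 0. Lengths are in m, angles in rad, forces in N, time in s.
With the tool pointing down it reaches from about 0.25 to 0.775 m from the base axis. Payload 4 kg.
Tool frame: the origin (TCP) lies midway between the tips of the shut fingers; the grasp point (between the pads) lies 19 mm behind it; z points along the fingers, x is the direction in which the jaws open and shut, and the axes are right-handed (so a half turn about z gives the same grasp; the last joint's range is limited). The gripper opens to 94 mm and grips with 3 to 60 N. Pads are 16 mm wide; open, the fingers measure 119 mm over their backs; the gripper's body (75 mm by 177 mm) begins 78 mm behind the grasp point.
Start: joints at [1.221, 0.087, 1.371, -0, 1.684, -0.103], TCP at [0.134, 0.533, 0.206] pointing down, gripper open.
Joint ranges: [-3.1, 3.1], [-0.76, 2.03], [0.27, 2.55], [-1.08, 4.22], [0.17, 2.65], [-2.57, 2.57]. Speed limits (rad/s): [2.79, 2.79, 3.14, 3.14, 3.14, 3.14].

## Interface

Orientations are given as [roll, pitch, yaw] about the fixed x, y, z axes, in that order (R = Rz(yaw) Ry(pitch) Rx(roll)).
In Python, from bench import * gives the robot as it stands.
- The arm moves only by the tool send_rows, never from a script. Its argument "rows" is one flat list of numbers, 7 for each row, row after row: the shift along the world's x, y, z in mm, then the turn, a rotation vector about the world's x, y, z in degrees, then the opening, from 0 (shut) to 1 (fully open). A call has exactly 8 rows; each row shifts and turns the commanded pose from where the row before left it; what a row does not reach is not made up. A row lasts 1/8 s, in which the tool goes at most 62.5 mm and 10.7 degrees, less where a joint would pass 70% of its speed; a pose out of reach is approached as far as the arm can. A call is refused whole if a number of a shift passes 62.5 or a number of a turn 10.7, either way. A call with a gripper value outside its range is refused whole. The fingers move at their own pace and stop on an object; the grip force is fixed at half the most. Time passes only in rows, so rows that do not move let the fingers close, or fill a call up. It gives the time, the measured TCP pose, the force and the opening at its end, in the units of the state.
- get_obs(): the state, without advancing time (a new reading comes with each control period).
- snapshot(name): name is "scene" or "side" or "wrist"; returns a dict with "color" (384x512x3 uint8, red, green, blue), "intrinsics" (3x3 intrinsics, pixels), "distortion" ([k1, k2, p1, p2, k3] as OpenCV has them; the pictures are not rectified), "rvec" (rotation vector, rad) and "tvec" (3), from world to camera coordinates, as OpenCV has them; the wrist camera has in their place "T_tool_cam" (4x4, takes a point from camera to tool coordinates, whose origin is the TCP and whose axes are the tool frame's). Camera axes: x right, y down, z forward; pixel columns grow to the right and rows downward; lengths in m; the calibration is good to about 2 mm. A picture is of the moment at which its call begins: read the wrist's pose just before it. There is no depth.
- close_job(): hands the job in, once; it reports no verdict.
The state is a dict: "time": time; "joint_positions": joint angles; "qvel": joint speeds; "joint_torque": joint torques, N m; "tool_pos": TCP position; "ee_rot": TCP orientation; "wrist_force": force on the tool from outside, world axes, zero at the start; "wrist_torque": the same for the moment, N m; "width": finger opening in m.
Only numpy, scipy, OpenCV 4.12 (cv2) and the standard library are available. Lean on these libraries where they do the work, as an engineer would, in place of code of your own. Each camera call takes 0.05 s, during which the arm holds its last target.

## Task

The lid of the dark grey insulated pastry carrier is down but not fastened. Hook the claw of its steel draw latch over the keeper on the lid, then swing the lever down over centre until it lies home against the carrier's front and the lid is pulled down tight. Leave the other things on the bench where they are.

Things in the scene. Friction and masses are not known exactly. Their poses are not given: they have to be found in the camera images.
- carrier: Insulated carrier: square dark grey plastic box, 320 x 320 mm, 220 mm tall with its darker lid (seam at 175 mm), heavy, does not move. Origin: centre of its underside. x runs from the latch side (front, x = -160 mm) to the hinge side, y along the front, z up. The front faces the bench's left (world +y), turned 0.15 to 0.75 rad towards the far side (+x). Its one latch, plain steel, is in the middle of the front.
- lid (a joint): Lid opening at its rear hinge (rad). Unlatched, a springy gasket holds it at 0.012 (front edge 4 mm proud), its upper stop; 0 = pulled down tight (takes about 40 N at the front edge).
- lever (a joint): Latch lever angle (rad): 0 = home, hanging down along the front; grows as the tip swings out and up; 1.57 = straight out; stop 2.35. Starts at 1.95 to 2.25. Light friction (about 0.06 N m) holds it where it is left. With the claw hooked it resists from about 1.3 rad to dead centre at 0.4, at most about 4 N at the tip; below about 0.2 it snaps home by itself.
- lever_pivot (a point): Middle of the lever's pivot pin, on a bracket on the front: 27 mm out from the front face, 130 mm above the bench. Axes turn with the lever: -z along the lever to its tip, -x out of its outer face, y along the pin.
- lever_tip (a point): Middle of the outer face near the lever's flared tip, 90 mm from the pivot. Lever 30 mm wide, outer face 7 mm outside the line from the pivot; up to 45 mm from the pivot an open fork with the claw's strap between its cheeks, from 45 to 95 mm a plate, the place to push (on its outer face, which is on top while the lever is up).
- claw (a joint): Claw angle about its pivot on the lever (rad); the claw leans outwards from vertical by (claw - lever). 2.75 = stop, folded out over the lever, where its weight keeps it at the start. It swings almost freely: past vertical it falls towards the lid and rests on the keeper.
- claw_pivot (a point): Claw pivot, on the lever 16 mm from the lever's pivot (moves with the lever). Axes turn with the claw: z along the claw to its head, x towards the lid once the claw stands up, y along the front.
- claw_head (a point): Centre of the claw's broad head, 76 mm from the claw pivot: a plate 40 mm wide (y), 29 mm long (z), 4 mm thick; grip it by its two side edges. It pivots easily between the fingers. Head and fingers are wider than the keeper, so fingers at the edges pass either side of it. The strap below the head is 18 mm wide. Axes as the claw pivot's.
- claw_nib (a point): Middle of the nib's free edge. The head's end is turned over towards the lid, then 10 mm back down as the nib: 34 mm wide, 3 mm thick, 9.5 mm from the head's middle plane (+x of the claw), edge 81 mm from the claw pivot along the claw, and 7 mm short of the underside of the turned-over part.
- keeper (a point): Where the nib must sit: on the keeper's ledge on the lid's front, 13 mm out from the face, 20 mm above the seam. Axes: x into the carrier, y along the front, z up. Keeper 34 mm wide; its ledge ends in an upturned lip, 3 mm thick, 6 mm high, 4 to 7 mm outwards of here. With the lever at 1.95 or more the nib swings over the lip with 3 to 8 mm to spare; drawing the lever down pulls it into the groove.
- tray_a: Gilt card tray of biscuits, 200 x 125 mm, 34 mm tall; bystander, origin at its underside.
- tray_b: Another gilt card tray of biscuits, 200 x 125 mm, 34 mm tall; bystander, origin at its underside.
- dredger: Steel sugar dredger, 68 mm across, 86 mm tall; bystander, origin at its underside.
- cutters: Two nested steel ring cutters, 76 mm across, 35 mm tall; bystander, origin at its underside.
- scraper: Dough scraper lying flat, 95 x 130 mm, 20 mm tall, wooden grip; bystander, origin at its underside.
- palette: Palette knife lying flat; bystander, origin at its underside.
- bowl: Steel bowl, 170 mm across, 75 mm tall; bystander, origin at its underside.
- rolling_pin: Wooden rolling pin, 370 mm long, 48 mm thick; bystander, origin at its underside.

How it is judged:
By the outcome, as a careful person would: the job done as asked, in the order asked, and still so for the second after the job is handed in, with the robot touching nothing.
It also fails if it takes over 48 s, if anything falls off the work surface, if the arm or the gripper's body presses on something with over 40 N, if the wrist force passes 120 N, or if a joint passes its speed limit or range.

## Working session

There is one attempt and no reset: what is moved stays moved. The work goes in short steps, Python scripts to look and compute and a tool call to move; the robot and the scene stay as the last step left them, time stands still between calls to the robot, and variables do not carry over. Pictures are saved under pics/ and viewed, and the job is handed in when it is done.

Besides the shell and the picture viewer there is one more tool, called after ">>>" as a command line: name --argument value ..., lists and objects as JSON in quotes. send_rows: Moves the arm, as the interface text tells. Its arguments: {"type":"object","properties":{"rows":{"type":"array","items":{"type":"number"}}},"required":["rows"]}

```bash
ls; mkdir -p pics
cat > h.py <<'E'
from bench import *
import numpy as np, cv2
from scipy.spatial.transform import Rotation as R
def shot(name,fn):
    o=get_obs(); s=snapshot(name); cv2.imwrite('pics/'+fn,cv2.cvtColor(s['color'],cv2.COLOR_RGB2BGR)); 
    return o,s
E
python3 - <<'E'
from h import *
import pickle
d={}
for n in ['scene','side','wrist']:
    o,s=shot(n,n+'0.png'); d[n]=s
    print(n,{k:np.round(v,3).tolist() for k,v in s.items() if k!='color'})
d['obs']=o
pickle.dump(d,open('s0.pkl','wb'))
print(o)
E
```

```text
pics
scene {'intrinsics': [[483.273, 0.0, 252.275], [0.0, 483.273, 194.701], [0.0, 0.0, 1.0]], 'distortion': [-0.182, 0.0, 0.0, 0.0, 0.0], 'rvec': [0.875, 2.546, -1.024], 'tvec': [0.434, -0.185, 2.289]}
side {'intrinsics': [[474.204, 0.0, 260.431], [0.0, 474.204, 185.103], [0.0, 0.0, 1.0]], 'distortion': [0.052, 0.0, 0.0, 0.0, 0.0], 'rvec': [0.341, -2.872, 0.997], 'tvec': [0.562, 0.143, 1.905]}
wrist {'intrinsics': [[312.284, 0.0, 255.532], [0.0, 312.284, 189.475], [0.0, 0.0, 1.0]], 'distortion': [-0.019, 0.0, 0.0, 0.0, 0.0], 'T_tool_cam': [[1.0, -0.0, 0.001, 0.0], [-0.0, 0.958, 0.285, -0.085], [-0.001, -0.285, 0.958, -0.18], [0.0, 0.0, 0.0, 1.0]]}
{'time': 0.1, 'joint_positions': array([ 1.22088479e+00,  8.79282889e-02,  1.37203631e+00,  1.38673685e-05,
        1.68363941e+00, -1.03111909e-01]), 'qvel': array([ 0.00010157, -0.00395199, -0.0038611 ,  0.00041735,  0.00052543,
        0.00032144]), 'joint_torque': array([ 1.44445872e-03, -3.41254234e+01, -3.03301549e+01,  7.19201728e-02,
        3.04137392e-02, -8.90265687e-05]), 'tool_pos': array([0.13420608, 0.53287804, 0.20442934]), 'ee_rot': array([-3.14137192e+00,  1.99925257e-03,  1.32399846e+00]), 'wrist_force': array([-7.97769076e-01,  1.31075943e-04, -5.48705539e-01]), 'wrist_torque': array([-0.02068651,  0.04826366,  0.00248289]), 'width': 0.09364830040308682}
```

View pics/scene0.png

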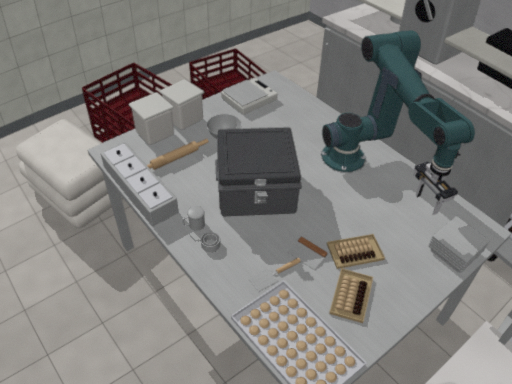

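View pics/side0.png

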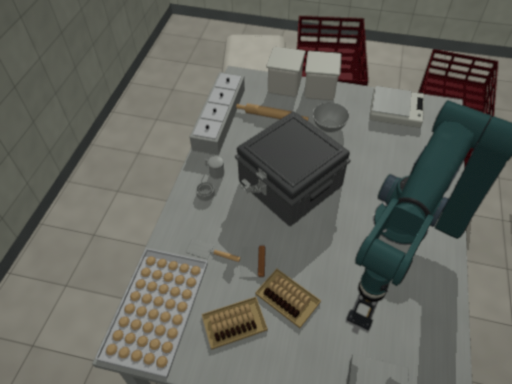

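View pics/wrist0.png

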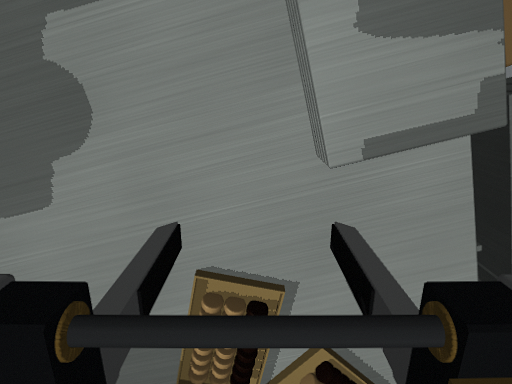

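The scene view shows the carrier around (257,170), with its latch near (261,190). In the side view the latch is near (257,182). I'll enlarge both.

Run:
```python
import cv2
a=cv2.imread('pics/scene0.png')[115:225,200:315]; cv2.imwrite('pics/sc_z.png',cv2.resize(a,None,fx=5,fy=5,interpolation=cv2.INTER_CUBIC))
a=cv2.imread('pics/side0.png')[105:225,225:360]; cv2.imwrite('pics/si_z.png',cv2.resize(a,None,fx=5,fy=5,interpolation=cv2.INTER_CUBIC))
```

```text
(no output)
```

View pics/sc_z.png

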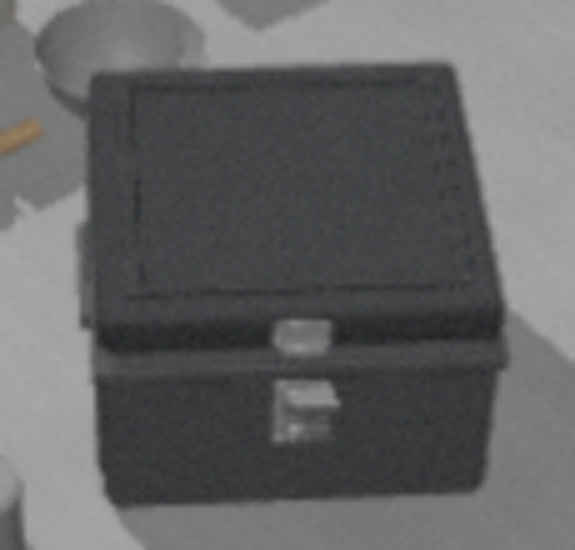

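View pics/si_z.png

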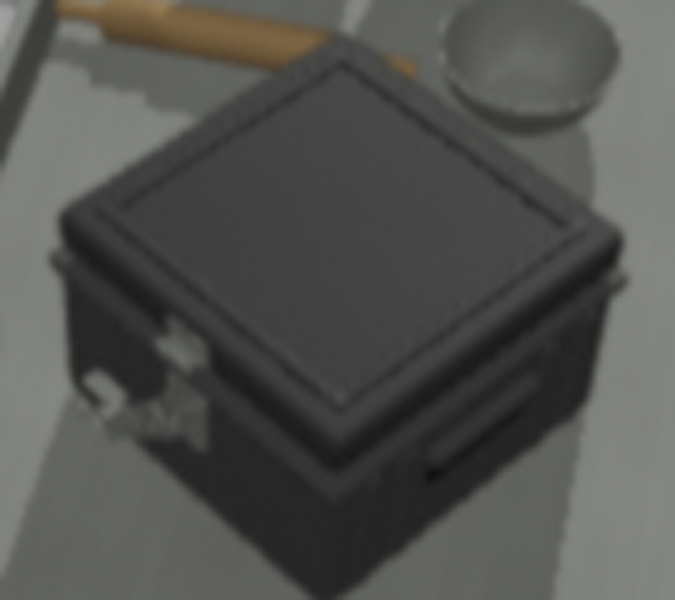

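```bash
cat >> h.py <<'E'
import pickle
d0=pickle.load(open('s0.pkl','rb'))
def proj(P,s):
    p,_=cv2.projectPoints(np.asarray(P,float).reshape(-1,3),s['rvec'],s['tvec'],s['intrinsics'],s['distortion']); return p[:,0]
def carT(x,y,a):
    T=np.eye(4); T[:3,:3]=R.from_euler('z',-np.pi/2-a).as_matrix(); T[:3,3]=[x,y,0]; return T
def ap(T,P): P=np.asarray(P,float).reshape(-1,3); return P@T[:3,:3].T+T[:3,3]
def levpts(L,C):
    # carrier-frame points: pivot, tip centre-line, tip face, claw pivot, claw head, nib
    p=np.array([-.187,0,.130]); u=np.array([-np.sin(L),0,-np.cos(L)]); n=np.array([-np.cos(L),0,np.sin(L)])
    cp=p+.016*u
    th=C-L; z=np.array([-np.sin(th),0,np.cos(th)]); x=np.array([np.cos(th),0,np.sin(th)])
    return dict(piv=p,tip=p+.09*u+.007*n,cp=cp,head=cp+.076*z,nib=cp+.081*z+.0095*x,u=u,n=n,cz=z)
E
python3 - <<'E'
from h import *
from scipy.optimize import least_squares
t=.217
A=[([.16,.16,t],(92,72)),([.16,-.16,t],(455,66)),([-.16,.16,t],(96,310)),([-.16,-.16,t],(500,298)),([-.16,.16,0],(106,503)),([-.16,-.16,0],(489,492))]
B=[([-.16,.16,t],(60,215)),([-.16,-.16,t],(335,432)),([.16,-.16,t],(623,240)),([.16,.16,t],(345,37)),([-.16,-.16,0],(325,600))]
PA=np.array([a for a,_ in A]);pa=np.array([b for _,b in A])/5-.4+[200,115]
PB=np.array([a for a,_ in B]);pb=np.array([b for _,b in B])/5-.4+[225,105]
f=lambda q,:np.r_[(proj(ap(carT(*q),PA),d0['scene'])-pa).ravel(),(proj(ap(carT(*q),PB),d0['side'])-pb).ravel()]
r=least_squares(f,[.4,.1,.4],loss='soft_l1'); print(r.x, np.round(r.fun.reshape(-1,2),1))
T=carT(*r.x); np.save('T.npy',T); 
for n,off in(('scene',(200,115)),('side',(225,105))):
    print(n,np.round((proj(ap(T,[[-.187,0,.13],[-.173,0,.195]]),d0[n])-off+.4)*5))
    for L in (1.95,2.1,2.25):
        l=levpts(L,2.75); print(L,np.round((proj(ap(T,[l['tip'],l['head']]),d0[n])-off+.4)*5).tolist())
E
```

```text
[ 0.46603475 -0.08565202  0.60602091] [[-0.6 -1.6]
 [ 0.4 -2.3]
 [-0.5  2.2]
 [ 1.3  1.9]
 [-0.7  1.1]
 [-1.   0.5]
 [-0.9 -1.1]
 [ 0.8  3.8]
 [ 2.5 -1.5]
 [ 0.6 -2.8]
 [ 0.1  3.2]]
scene [[301. 417.]
 [302. 346.]]
1.95 [[310.0, 458.0], [310.0, 430.0]]
2.1 [[310.0, 441.0], [309.0, 412.0]]
2.25 [[309.0, 423.0], [308.0, 394.0]]
side [[166. 415.]
 [179. 353.]]
1.95 [[84.0, 439.0], [95.0, 415.0]]
2.1 [[91.0, 425.0], [105.0, 401.0]]
2.25 [[99.0, 410.0], [116.0, 386.0]]
```

Rough pose: centre (0.466, -0.086), a≈0.61, so the latch is near (0.57, 0.07). I'll move over it, with the camera on its outer side, for a close look.

>>> send_rows --rows '[31,-23,6,0,0,-7,1,31,-23,6,0,0,-7,1,31,-23,6,0,0,-7,1,31,-23,6,0,0,-7,1,31,-23,6,0,0,-7,1,31,-23,6,0,0,-7,1,31,-23,6,0,0,-7,1,31,-23,6,0,0,-7,1]'

```text
time: 1.15
tool_pos: [0.3832, 0.3484, 0.2533]
ee_rot: [3.141, 0.001, 0.343]
wrist_force: [-0.9, -0.4, 0.5]
width: 0.0941
```

>>> send_rows --rows '[31,-23,6,0,0,-7,1,31,-23,6,0,0,-7,1,31,-23,6,0,0,-7,1,31,-23,6,0,0,-7,1,31,-23,6,0,0,-7,1,31,-23,6,0,0,-7,1,31,-23,6,0,0,-7,1,31,-23,6,0,0,-7,1]'

```text
time: 2.15
tool_pos: [0.6312, 0.1645, 0.3011]
ee_rot: [3.141, 0.001, -0.635]
wrist_force: [-0.1, 0.3, -0.0]
width: 0.0941
```

```bash
cat >> h.py <<'E'
def wshot(fn):
    o,s=shot('wrist',fn)
    Tw=np.eye(4); Tw[:3,:3]=R.from_euler('xyz',o['ee_rot']).as_matrix(); Tw[:3,3]=o['tool_pos']
    Tc=np.linalg.inv(Tw@s['T_tool_cam'])
    s['rvec']=cv2.Rodrigues(Tc[:3,:3])[0]; s['tvec']=Tc[:3,3]
    pickle.dump((o,s),open('pics/'+fn+'.pkl','wb')); return o,s
E
python3 - <<'E'
from h import *
o,s=wshot('w1.png'); print({k:np.round(v,3).tolist() for k,v in o.items()})
T=np.load('T.npy'); l=levpts(2.1,2.75)
print(np.round(proj(ap(T,[l['piv'],l['tip'],l['head'],[-.173,0,.195]]),s)))
E
```

```text
{'time': 2.15, 'joint_positions': [0.168, 0.331, 0.895, 0.0, 1.917, 0.803], 'qvel': [-0.354, 0.477, -0.699, 0.001, 0.22, 0.616], 'joint_torque': [0.731, -45.924, -28.302, -0.014, -0.15, -0.516], 'tool_pos': [0.631, 0.165, 0.301], 'ee_rot': [3.141, 0.001, -0.635], 'wrist_force': [-0.063, 0.313, -0.029], 'wrist_torque': [-0.048, 0.09, -0.027], 'width': 0.094}
[[264. 259.]
 [264. 220.]
 [265. 240.]
 [266. 301.]]
```

View pics/w1.png

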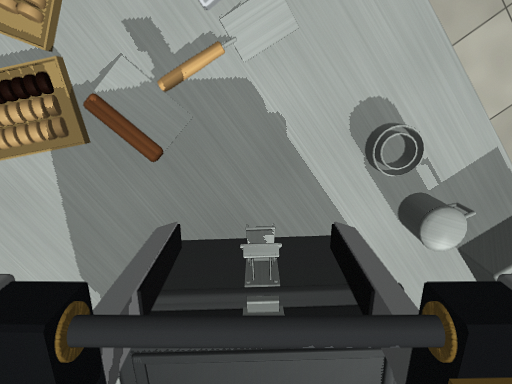

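The latch is near (262,265) in the wrist view, centred and nearly square to the tool. I'll tilt about 30° to look at the front and measure more precisely.

>>> send_rows --rows '[2,2,0,-4.1,2.9,0,1,2,2,0,-4.1,2.9,0,1,2,2,0,-4.1,2.9,0,1,2,2,0,-4.1,2.9,0,1,2,2,0,-4.1,2.9,0,1,2,2,0,-4.1,2.9,0,1,0,0,0,0,0,0,1,0,0,0,0,0,0,1]'

```text
time: 3.2
tool_pos: [0.6423, 0.1772, 0.3015]
ee_rot: [2.617, -0.008, -0.629]
wrist_force: [-0.6, -0.3, 0.7]
width: 0.0938
```

Run:
```python
from h import *
o,s=wshot('w2.png'); print({k:np.round(v,3).tolist() for k,v in o.items()})
T=np.load('T.npy'); l=levpts(2.1,2.75)
print(np.round(proj(ap(T,[l['piv'],l['tip'],l['head'],[-.173,0,.195]]),s)))
a=cv2.imread('pics/w2.png')[100:300,180:340];cv2.imwrite('pics/w2z.png',cv2.resize(a,None,fx=3,fy=3,interpolation=cv2.INTER_CUBIC))
```

```text
{'time': 3.2, 'joint_positions': [0.337, 0.78, 0.327, -0.456, 2.422, 0.681], 'qvel': [-0.01, -0.041, -0.008, -0.006, 0.004, -0.002], 'joint_torque': [0.473, -55.521, -26.906, -0.957, 1.156, -0.007], 'tool_pos': [0.642, 0.177, 0.302], 'ee_rot': [2.617, -0.008, -0.629], 'wrist_force': [-0.553, -0.252, 0.692], 'wrist_torque': [0.134, 0.039, -0.008], 'width': 0.094}
[[261. 184.]
 [262. 169.]
 [262. 191.]
 [263. 231.]]
```

View pics/w2.png

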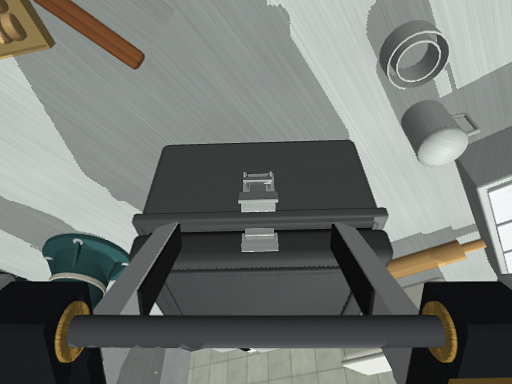

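View pics/w2z.png

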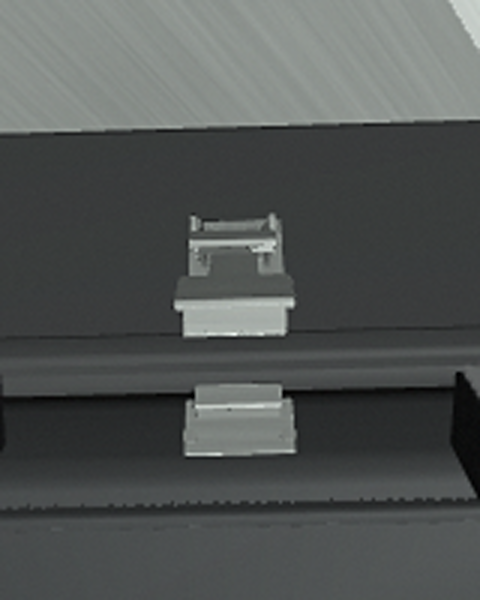

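Run:
```python
import cv2
a=cv2.imread('pics/w2.png')[130:290,120:400];cv2.imwrite('pics/w2y.png',cv2.resize(a[:, :140],None,fx=5,fy=5,interpolation=cv2.INTER_CUBIC)[:600]);cv2.imwrite('pics/w2x.png',cv2.resize(a[:, 140:],None,fx=5,fy=5,interpolation=cv2.INTER_CUBIC)[:600])
```

```text
(no output)
```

View pics/w2y.png

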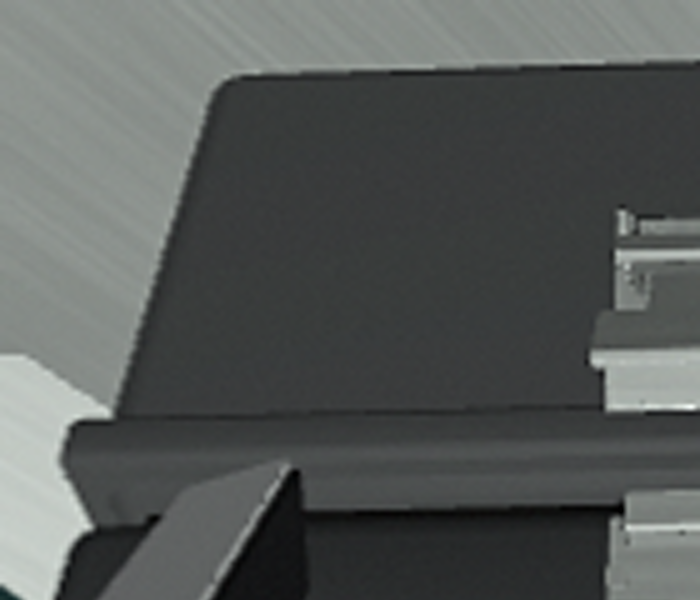

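View pics/w2x.png

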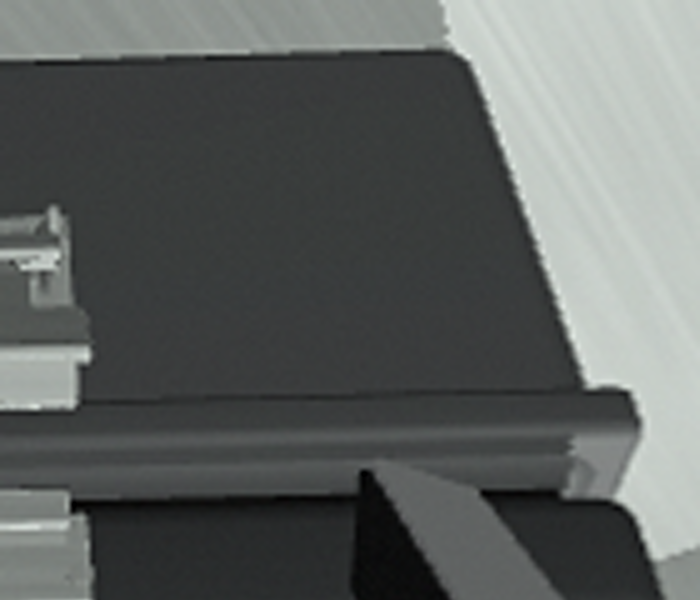

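```bash
cat >> h.py <<'E'
def ray(px,s):
    u=cv2.undistortPoints(np.array(px,float).reshape(-1,1,2),s['intrinsics'],s['distortion'])[:,0]
    Rm=cv2.Rodrigues(np.asarray(s['rvec'],float))[0]; c=-Rm.T@np.ravel(s['tvec'])
    dd=np.c_[u,np.ones(len(u))]@Rm; return c,dd
def onz(px,z,s):
    c,dd=ray(px,s); return c+dd*((z-c[2])/dd[:,2])[:,None]
E
python3 - <<'E'
from h import *
o,s=pickle.load(open('pics/w2.png.pkl','rb'))
T=np.load('T.npy'); Ti=np.linalg.inv(T)
B=onz([[163,145.4],[353,139.6],[170,145],[348,140]],0,s); print('bottom carrier-frame',np.round(ap(Ti,B),4).tolist(), np.linalg.norm(B[0]-B[1]))
dlt=B[3]-B[2]; print('a est',-np.arctan2((B[0]-B[1])[1],(B[0]-B[1])[0]),-np.arctan2(-dlt[1],-dlt[0]))
# image w1 was moving; lateral mid of features, at planes x=const
c,_=ray([[0,0]],s); print('cam in carrier',ap(Ti,c))
def onx(px,x):
    c,dd=ray(px,s); c=ap(Ti,c)[0]; dd=dd@Ti[:3,:3].T; return c+dd*((x-c[0])/dd[:,0])[:,None]
z=lambda p:np.array(p)/3+[180,100]-.33
print('keeper lip top/outer',np.round(onx(z([(195,385),(283,383),(195,408),(283,406)]),-.179),4).tolist())
print('keeper plate',np.round(onx(z([(185,455),(297,455)]),-.165),4).tolist())
for L in (1.95,2.05,2.15,2.25):
    l=levpts(L,2.75); h=l['head']
    P=[]
    cz=l['cz'];cx=np.array([cz[2],0,-cz[0]])
    for y in(.02,-.02): P+= [h+cz*.0145+[0,y,0],h-cz*.0145+[0,y,0]]
    for y in(.017,-.017): P+=[l['nib']+[0,y,0]]
    for y in(.015,-.015): P+=[l['piv']+.095*l['u']+.007*l['n']+[0,y,0]]
    print(L,np.round((proj(ap(T,P),s)+.33-[180,100])*3).tolist())
E
```

```text
bottom carrier-frame [[-0.1514, -0.1632, 0.0], [-0.1545, 0.155, 0.0], [-0.1518, -0.1512, 0.0], [-0.1539, 0.1468, 0.0]] 0.31819546035626295
a est -2.545532567435381 -2.542498126615434
cam in carrier [[-0.47814267 -0.00311191  0.41535503]]
keeper lip top/outer [[-0.179, -0.0211, 0.1949], [-0.179, 0.0136, 0.1948], [-0.179, -0.0209, 0.2059], [-0.179, 0.0131, 0.2057]]
keeper plate [[-0.165, -0.0252, 0.218], [-0.165, 0.0181, 0.219]]
1.95 [[309.0, 230.0], [303.0, 232.0], [185.0, 233.0], [190.0, 235.0], [298.0, 260.0], [196.0, 262.0], [290.0, 162.0], [201.0, 164.0]]
2.05 [[310.0, 263.0], [303.0, 254.0], [186.0, 265.0], [190.0, 256.0], [299.0, 288.0], [197.0, 290.0], [290.0, 188.0], [201.0, 190.0]]
2.15 [[310.0, 295.0], [304.0, 276.0], [187.0, 298.0], [191.0, 278.0], [299.0, 316.0], [198.0, 318.0], [291.0, 216.0], [201.0, 218.0]]
2.25 [[310.0, 327.0], [304.0, 297.0], [188.0, 329.0], [191.0, 299.0], [299.0, 343.0], [199.0, 345.0], [292.0, 245.0], [202.0, 246.0]]
```

Run:
```python
from h import *
from scipy.optimize import least_squares
o,s=pickle.load(open('pics/w2.png.pkl','rb'))
z=lambda p:np.array(p)/3+[180,100]-.33
bot=np.array([[163,145.4],[353,139.6]]); lip=z([(195,408),(283,406)]); he=z([(175,300),(296,300)])
def pts(q):
    x,y,a,L,g=q; T=carT(x,y,a); l=levpts(L,2.75); e=l['head']+.0145*l['cz']
    h=.159
    return np.r_[proj(ap(T,[[-.16+g,-h,0],[-.16+g,h,0]]),s),proj(ap(T,[[-.180,-.017,.205],[-.180,.017,.205]]),s),proj(ap(T,[e-[0,.02,0],e+[0,.02,0]]),s)]
ob=np.r_[bot,lip,he]
f=lambda q:np.r_[(pts(q)-ob).ravel(),(q[4])/.002]
r=least_squares(f,[.466,-.086,.6,2.13,0]);print(np.round(r.x,4),np.round(r.fun,2))
np.save('T.npy',carT(*r.x[:3])); np.save('L.npy',r.x[3])
T=carT(*r.x[:3])
for L in (2.05,r.x[3],2.2):
    l=levpts(L,2.75); print(L,'head world',np.round(ap(T,[l['head'],l['cp'],l['tip']]),4).tolist())
for L in (1.95,r.x[3],2.25):
    l=levpts(L,2.75); print((proj(ap(T,[l['piv']+.095*l['u']+.007*l['n'],l['nib']]),s)+.33-[180,100])*3)
print('keeper',ap(T,[-.173,0,.195]), 'out',T[:3,0]*-1,'y',T[:3,1],'yaw',np.arctan2(T[1,1],T[0,1]))
# check side/scene
for n,off in(('scene',(200,115)),('side',(225,105))):
    l=levpts(r.x[3],2.75);print(n,np.round((proj(ap(T,[l['piv'],l['tip'],l['head'],[-.18,0,.205]]),d0[n])-off+.4)*5).tolist())
```

```text
[ 0.4618 -0.0869  0.5997  2.1382  0.0024] [ 0.01 -0.87  0.25 -0.33  0.13  0.62 -0.03  0.62 -0.38  0.51  0.14 -0.5
  1.19]
2.05 head world [[0.603, 0.1196, 0.1955], [0.5754, 0.0792, 0.1374], [0.6106, 0.1307, 0.1777]]
2.138155999659567 head world [[0.5996, 0.1146, 0.2008], [0.575, 0.0786, 0.1386], [0.6081, 0.127, 0.1843]]
2.2 head world [[0.5971, 0.1109, 0.2042], [0.5747, 0.0782, 0.1394], [0.6061, 0.1241, 0.1886]]
[[232.14890062 170.59977363]
 [234.49610472 268.12485262]]
[[233.34166094 221.37705841]
 [235.89223737 320.80425934]]
[[234.12300468 252.89808941]
 [236.71409416 350.31605378]]
keeper [[0.55948636 0.05591866 0.195     ]] out [0.56441302 0.82549255 0.        ] y [ 0.82549255 -0.56441302  0.        ] yaw -0.5997220120855443
scene [[305.0, 414.0], [315.0, 433.0], [314.0, 404.0], [307.0, 340.0]]
side [[172.0, 416.0], [100.0, 422.0], [115.0, 398.0], [178.0, 350.0]]
```

>>> send_rows --rows '[-7,-10.4,-7,4.1,-2.9,0.3,1,-7,-10.4,-7,4.1,-2.9,0.3,1,-7,-10.4,-7,4.1,-2.9,0.3,1,-7,-10.4,-7,4.1,-2.9,0.3,1,-7,-10.4,-7,4.1,-2.9,0.3,1,-7,-10.4,-7,4.1,-2.9,0.3,1,0,0,0,0,0,0,0.85,0,0,0,0,0,0,0.8]'

```text
time: 4.25
tool_pos: [0.6005, 0.115, 0.2614]
ee_rot: [-3.14, -0.01, -0.601]
wrist_force: [-0.1, 0.2, 0.8]
width: 0.0779
```

Run:
```python
from h import *
o,s=wshot('w3.png'); print({k:np.round(v,3).tolist() for k,v in o.items()})
T=np.load('T.npy'); l=levpts(np.load('L.npy'),2.75); h=l['head']; cz=l['cz']
print(np.round((proj(ap(T,[h+.0145*cz-[0,.02,0],h+.0145*cz+[0,.02,0],l['piv']+.095*l['u']+.007*l['n'],[-.18,-.017,.205],[-.18,.017,.205]]),s)-[195,170])*4))
a=cv2.imread('pics/w3.png')[170:320,195:335];cv2.imwrite('pics/w3z.png',cv2.resize(a,None,fx=4,fy=4,interpolation=cv2.INTER_CUBIC))
```

```text
{'time': 4.25, 'joint_positions': [0.099, 0.216, 1.115, -0.005, 1.801, 0.7], 'qvel': [0.016, 0.033, -0.023, -0.001, -0.001, -0.002], 'joint_torque': [-0.523, -40.112, -30.005, 0.01, -0.036, 0.004], 'tool_pos': [0.6, 0.115, 0.261], 'ee_rot': [-3.14, -0.01, -0.601], 'wrist_force': [-0.113, 0.227, 0.842], 'wrist_torque': [-0.065, 0.093, 0.044], 'width': 0.078}
[[139. 117.]
 [346. 116.]
 [241.  29.]
 [164. 425.]
 [322. 424.]]
```

View pics/w3z.png

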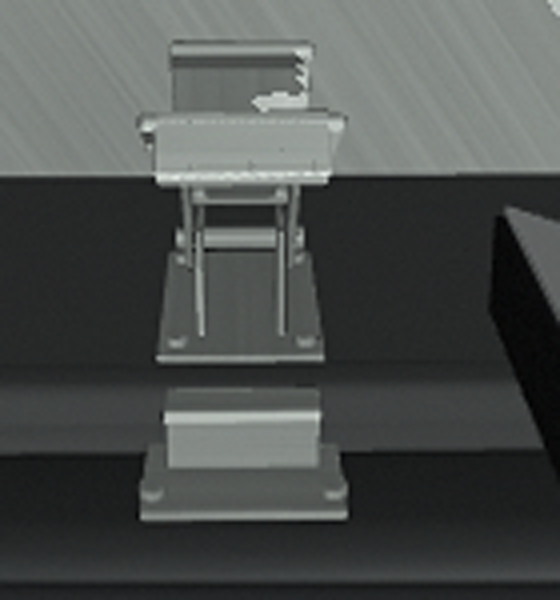

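The head end is at (138–346,116) in the zoomed view and the lip at (165–322,417). Both agree with the model, so I'll descend and grip.

>>> send_rows --rows '[-0.5,0,-13,0,0.5,0,0.8,0,0,-13,0,0,0,0.8,0,0,-13,0,0,0,0.8,0,0,-13,0,0,0,0.8,0,0,-12,0,0,0,0.8,0,0,-12,0,0,0,0.8,0,0,0,0,0,0,0.6,0,0,0,0,0,0,0.45]'

```text
time: 5.3
tool_pos: [0.6001, 0.1149, 0.184]
ee_rot: [3.137, -0.002, -0.601]
wrist_force: [-0.3, -0.0, 0.2]
width: 0.0586
```

>>> send_rows --rows '[0,0,0,0,0,0,0.4,0,0,0,0,0,0,0.4,0,0,0,0,0,0,0.35,0,0,0,0,0,0,0.3,0,0,0,0,0,0,0.3,0,0,0,0,0,0,0.3,0,0,0,0,0,0,0.3,0,0,0,0,0,0,0.3]'

```text
time: 6.3
tool_pos: [0.6005, 0.115, 0.1841]
ee_rot: [3.138, -0.002, -0.601]
wrist_force: [3.1, 0.0, 3.8]
width: 0.0395
```

Run:
```python
from h import *
o,s=wshot('w4.png'); print({k:np.round(v,3).tolist() for k,v in o.items()})
T=np.load('T.npy'); Ti=np.linalg.inv(T)
g=ap(Ti,o['tool_pos']+[0,0,.019]);print('grasp pt carrier',g)
L=2.138; l=levpts(L,2.75); cp=l['cp']; print('cp,head',cp,l['head'])
for th in (.6,.4,.2,0,-.1,-.2,-.25):
    h=cp+.076*np.array([-np.sin(th),0,np.cos(th)]); print(th,np.round((ap(T,h)-ap(T,l['head']))*1000,1), h)
a=cv2.imread('pics/w4.png')[170:320,155:355];cv2.imwrite('pics/w4z.png',cv2.resize(a,None,fx=4,fy=4,interpolation=cv2.INTER_CUBIC))
```

```text
{'time': 6.3, 'joint_positions': [0.099, 0.23, 1.251, -0.004, 1.662, 0.699], 'qvel': [0.0, 0.0, -0.001, 0.001, 0.0, 0.001], 'joint_torque': [0.51, -38.001, -27.213, 0.278, 0.999, 0.007], 'tool_pos': [0.6, 0.115, 0.184], 'ee_rot': [3.138, -0.002, -0.601], 'wrist_force': [3.143, 0.029, 3.82], 'wrist_torque': [-0.136, -0.425, 0.073], 'width': 0.04}
grasp pt carrier [[-0.24486123  0.00049619  0.203093  ]]
cp,head [-0.20049451  0.          0.13859641] [-0.24415693  0.          0.20080246]
0.6 [[-0.4 -0.6  0.5]] [-0.24340733  0.          0.20132192]
0.4 [[ -7.9 -11.6   7.8]] [-0.2300903   0.          0.20859705]
0.2 [[-16.1 -23.6  12.3]] [-0.21559338  0.          0.21308147]
0 [[-24.6 -36.   13.8]] [-0.20049451  0.          0.21459641]
-0.1 [[-28.9 -42.3  13.4]] [-0.19290717  0.          0.21421673]
-0.2 [[-33.2 -48.5  12.3]] [-0.18539564  0.          0.21308147]
-0.25 [[-35.3 -51.6  11.4]] [-0.18169181  0.          0.21223376]
```

View pics/w4z.png

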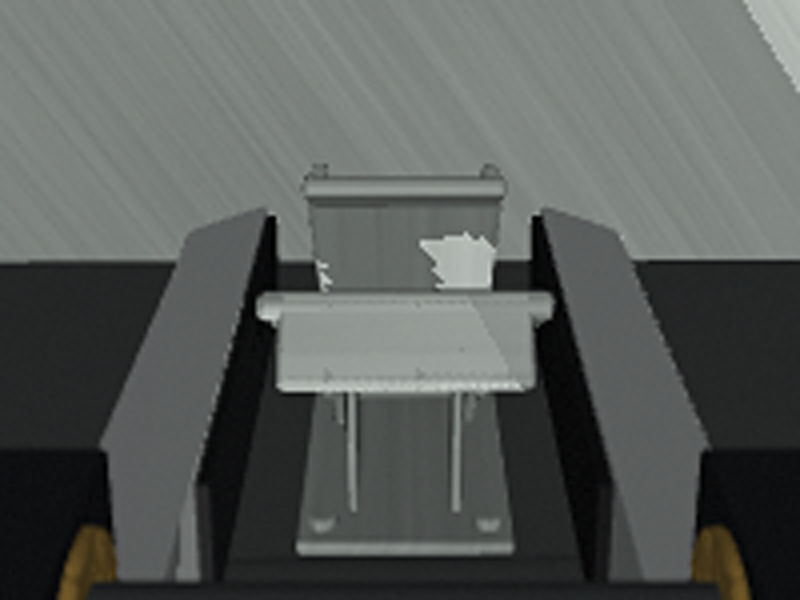

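Gripped at 39.5 mm across the head edges. Next I swing it along its arc until it is past vertical.

>>> send_rows --rows '[-4,-5.8,4.2,0,0,0,0.3,-4,-5.8,3.6,0,0,0,0.3,-4.1,-6,2.6,0,0,0,0.3,-4.1,-6,1.9,0,0,0,0.3,-4.2,-6.2,1.1,0,0,0,0.3,-4.2,-6.2,0.4,0,0,0,0.3,-4.3,-6.3,-0.4,0,0,0,0.3,-4.3,-6.2,-1.1,0,0,0,0.3]'

```text
time: 7.35
tool_pos: [0.5669, 0.0662, 0.1948]
ee_rot: [3.137, -0.001, -0.601]
wrist_force: [6.4, -1.6, -1.2]
width: 0.0345
```

Run:
```python
from h import *
o,s=wshot('w5.png'); print({k:np.round(v,3).tolist() for k,v in o.items()})
T=np.load('T.npy'); Ti=np.linalg.inv(T)
g=ap(Ti,o['tool_pos']+[0,0,.019]);print('grasp pt carrier',g)
a=cv2.imread('pics/w5.png')[140:320,155:355];cv2.imwrite('pics/w5z.png',cv2.resize(a,None,fx=4,fy=4,interpolation=cv2.INTER_CUBIC)[:600])
```

```text
{'time': 7.35, 'joint_positions': [0.02, 0.138, 1.336, -0.005, 1.67, 0.62], 'qvel': [-0.085, -0.09, 0.115, -0.001, -0.043, -0.087], 'joint_torque': [1.426, -36.673, -28.563, 0.348, 2.002, 0.144], 'tool_pos': [0.567, 0.066, 0.195], 'ee_rot': [3.137, -0.001, -0.601], 'wrist_force': [6.414, -1.589, -1.204], 'wrist_torque': [-0.057, -1.064, 0.06], 'width': 0.034}
grasp pt carrier [[-0.18565517  0.00035338  0.21383963]]
```

View pics/w5z.png

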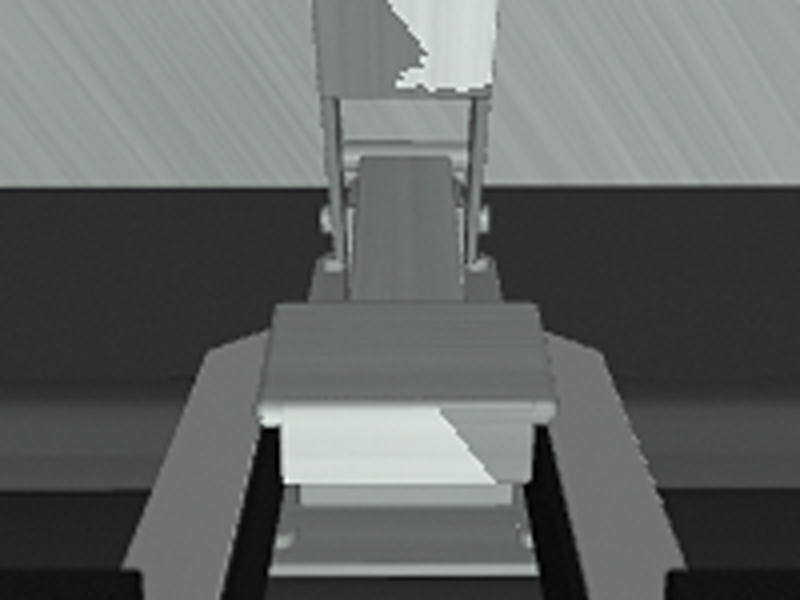

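Run:
```python
from h import *
o,s=pickle.load(open('pics/w5.png.pkl','rb'))
T=np.load('T.npy')
for L in (2.05,2.14,2.2):
  for th in (.1,0,-.1,-.2,-.25):
    l=levpts(L,th+L); print(L,th,np.round((proj(ap(T,[l['head']+.0145*l['cz'],l['head']-.0145*l['cz'],l['nib'],l['piv']+.045*l['u']+.007*l['n']]),s)-[155,140])*4).tolist())
print(np.round((proj(ap(T,[[-.18,0,.205],[-.177,0,.205]]),s)-[155,140])*4).tolist())
```

```text
2.05 0.1 [[408.0, 312.0], [407.0, 257.0], [408.0, 359.0], [406.0, 91.0]]
2.05 0 [[408.0, 379.0], [407.0, 296.0], [408.0, 412.0], [406.0, 91.0]]
2.05 -0.1 [[408.0, 440.0], [407.0, 333.0], [408.0, 460.0], [406.0, 91.0]]
2.05 -0.2 [[408.0, 496.0], [407.0, 367.0], [408.0, 501.0], [406.0, 91.0]]
2.05 -0.25 [[408.0, 521.0], [407.0, 383.0], [408.0, 520.0], [406.0, 91.0]]
2.14 0.1 [[408.0, 321.0], [407.0, 264.0], [408.0, 368.0], [406.0, 109.0]]
2.14 0 [[408.0, 388.0], [407.0, 304.0], [408.0, 421.0], [406.0, 109.0]]
2.14 -0.1 [[408.0, 450.0], [407.0, 341.0], [408.0, 469.0], [406.0, 109.0]]
2.14 -0.2 [[408.0, 505.0], [407.0, 375.0], [408.0, 510.0], [406.0, 109.0]]
2.14 -0.25 [[408.0, 530.0], [407.0, 391.0], [408.0, 529.0], [406.0, 109.0]]
2.2 0.1 [[408.0, 327.0], [407.0, 269.0], [408.0, 374.0], [406.0, 122.0]]
2.2 0 [[408.0, 395.0], [407.0, 309.0], [408.0, 427.0], [406.0, 122.0]]
2.2 -0.1 [[408.0, 457.0], [407.0, 346.0], [408.0, 475.0], [406.0, 122.0]]
2.2 -0.2 [[408.0, 512.0], [407.0, 380.0], [408.0, 517.0], [406.0, 122.0]]
2.2 -0.25 [[408.0, 537.0], [407.0, 396.0], [408.0, 535.0], [406.0, 122.0]]
[[407.0, 442.0], [407.0, 460.0]]
```

The fingers have slid past the plate and now hold the nib (34 mm). The claw is only just past vertical (about -0.03 rad), so I'll ease it inward a little and open.

>>> send_rows --rows '[-1.1,-1.7,0,0,0,0,0.3,-1.1,-1.7,0,0,0,0,0.3,-1.1,-1.7,0,0,0,0,0.3,0,0,0,0,0,0,0.5,0,0,0,0,0,0,0.6,0,0,0,0,0,0,0.7,0,0,0,0,0,0,0.8,0,0,0,0,0,0,0.8]'

```text
time: 8.4
tool_pos: [0.5632, 0.0614, 0.1958]
ee_rot: [3.137, -0.001, -0.601]
wrist_force: [0.4, 0.8, -0.7]
width: 0.0748
```

Run:
```python
from h import *
o,s=wshot('w6.png'); print({k:np.round(v,3).tolist() for k,v in o.items()})
a=cv2.imread('pics/w6.png')[170:320,155:355];cv2.imwrite('pics/w6z.png',cv2.resize(a,None,fx=4,fy=4,interpolation=cv2.INTER_CUBIC)[:600])
```

```text
{'time': 8.4, 'joint_positions': [0.011, 0.128, 1.345, -0.005, 1.671, 0.612], 'qvel': [0.001, 0.0, -0.001, 0.001, -0.001, 0.001], 'joint_torque': [0.002, -35.73, -30.223, 0.052, -0.015, -0.0], 'tool_pos': [0.563, 0.061, 0.196], 'ee_rot': [3.137, -0.001, -0.601], 'wrist_force': [0.395, 0.764, -0.677], 'wrist_torque': [-0.037, 0.084, 0.03], 'width': 0.075}
```

View pics/w6z.png

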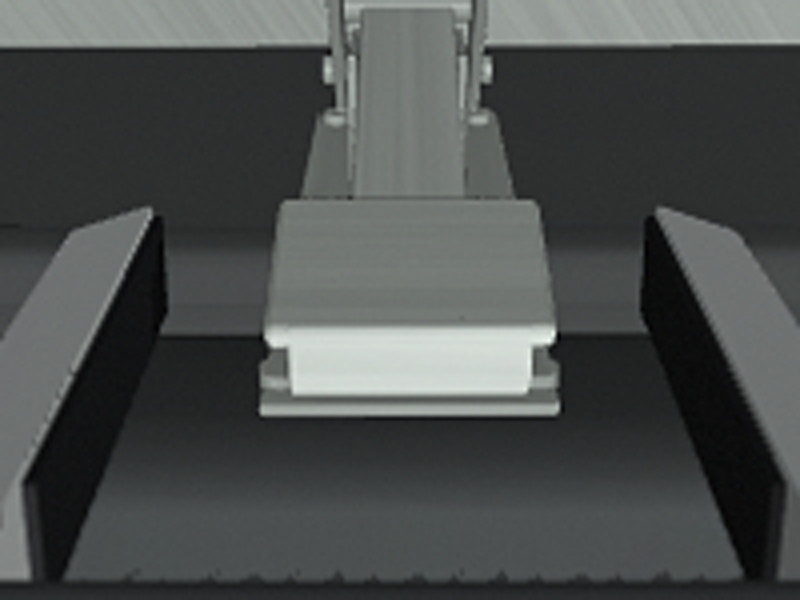

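The claw fell inward and rests over the keeper; its nib covers the lip at (290–530,345–395). Now I'll work out the retreat and the lever push path.

```bash
cat > path.py <<'E'
from h import *
T=np.load('T.npy')
def tcp(L,phi,r=.078,c0=0.):
    l=levpts(L,2.75); c=.008*abs(np.sin(np.pi/2-L-phi))+c0
    return ap(T,l['piv']+r*l['u']+(.007+c)*l['n'])[0]*1000
E
python3 - <<'E'
from path import *
print('above', tcp(2.1,0,c0=.02))
prev=None
for L,ph in [(2.1,0),(1.9,0),(1.7,0),(1.5,0),(1.3,8),(1.1,16),(.9,24),(.7,28),(.5,30),(.3,30),(.15,30),(0,30)]:
    p=tcp(L,np.radians(ph)); print(L,ph,np.round(p,1),None if prev is None else np.round(p-prev,1)); prev=p
E
```

```text
above [596.5460151  110.1209336  196.17095215]
2.1 0 [602.2 118.5 178.9] None
1.9 0 [607.3 125.8 164.3] [  5.1   7.4 -14.6]
1.7 0 [610.5 130.5 148. ] [  3.2   4.6 -16.3]
1.5 0 [611.6 132.1 132. ] [  1.1   1.7 -16. ]
1.3 8 [611.  131.3 116.9] [ -0.6  -0.9 -15.1]
1.1 16 [608.8 128.1 102.2] [ -2.2  -3.2 -14.7]
0.9 24 [605.  122.5  88.6] [ -3.8  -5.5 -13.7]
0.7 28 [600.1 115.3  76.8] [ -5.   -7.3 -11.8]
0.5 30 [594.  106.4  66.9] [-6.  -8.8 -9.9]
0.3 30 [587.1  96.3  59.2] [ -6.9 -10.1  -7.7]
0.15 30 [581.4  87.9  54.9] [-5.7 -8.4 -4.3]
0 30 [575.2  79.   52. ] [-6.1 -8.9 -2.9]
```

>>> send_rows --rows '[0,0,12,0,0,0,0.8,0,0,15,0,0,0,0.8,0,0,15,0,0,0,0.8,0,0,15,0,0,0,0.4,10,15,6,0,0,0,0,10,15,0,0,0,0,0,10,15,0,0,0,0,0,9,14,0,0,0,0,0]'

```text
time: 9.45
tool_pos: [0.6028, 0.1214, 0.2581]
ee_rot: [3.136, 0.0, -0.6]
wrist_force: [0.6, 0.0, 0.3]
width: 0.0287
```

>>> send_rows --rows '[0,-0.5,-12,0,0,0,0,0,0,-12,0,0,0,0,0,0,-12,0,0,0,0,0,0,-12,0,0,0,0,0,0,-8,0,0,0,0,0,0,0,0,0,0,0,0,0,0,0,0,0,0,0,0,0,0,0,0,0]'

```text
time: 10.45
tool_pos: [0.6027, 0.1199, 0.2036]
ee_rot: [3.138, -0.002, -0.601]
wrist_force: [0.2, -0.2, 0.6]
width: 0.0004
```

Run:
```python
from h import *
o,s=wshot('w7.png'); print({k:np.round(v,3).tolist() for k,v in o.items()})
a=cv2.imread('pics/w7.png')[150:320,155:355];cv2.imwrite('pics/w7z.png',cv2.resize(a,None,fx=3.5,fy=3.5,interpolation=cv2.INTER_CUBIC)[:600])
```

```text
{'time': 10.45, 'joint_positions': [0.107, 0.233, 1.208, -0.004, 1.702, 0.707], 'qvel': [0.0, -0.002, 0.002, -0.001, 0.0, 0.0], 'joint_torque': [-0.016, -40.14, -30.24, 0.048, -0.029, 0.0], 'tool_pos': [0.603, 0.12, 0.204], 'ee_rot': [3.138, -0.002, -0.601], 'wrist_force': [0.193, -0.185, 0.62], 'wrist_torque': [-0.122, 0.114, 0.069], 'width': 0.0}
```

View pics/w7z.png

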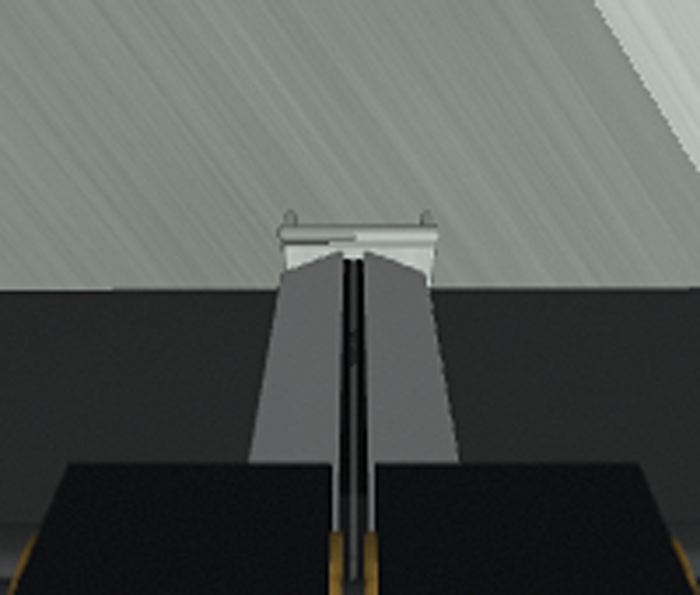

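The fingers are centred over the lever plate at (357,260). Start pushing, to about 1.5 rad.

>>> send_rows --rows '[0,0,-9,0,0,0,0,0,0,-9,0,0,0,0,0,0,-7,0,0,0,0,2.4,3.4,-7,0,0,0,0,2.4,3.4,-7,0,0,0,0,1.8,2.6,-8,0,0,0,0,1.5,2.2,-8,0,0,0,0,0.8,1.2,-8,0,0,0,0]'

```text
time: 11.5
tool_pos: [0.6114, 0.1328, 0.1392]
ee_rot: [3.137, -0.001, -0.601]
wrist_force: [-0.2, 0.8, 1.2]
width: 0.0005
```

Run:
```python
from h import *
o,s=wshot('w8.png'); print({k:np.round(v,3).tolist() for k,v in o.items() if k[0] in 'tjw'})
_,s2=shot('side','side8.png')
a=cv2.imread('pics/w8.png')[170:320,155:355];b=cv2.imread('pics/side8.png')[150:225,225:300]
cv2.imwrite('pics/w8z.png',np.hstack([cv2.resize(a,(534,400)),cv2.resize(b,(266,266),interpolation=cv2.INTER_CUBIC)[:400] if 0 else cv2.copyMakeBorder(cv2.resize(b,(266,266),interpolation=cv2.INTER_CUBIC),0,134,0,0,0)]))
```

```text
{'time': 11.5, 'joint_positions': [0.126, 0.278, 1.281, -0.004, 1.586, 0.726], 'joint_torque': [0.213, -41.477, -29.909, 0.185, -0.033, -0.009], 'tool_pos': [0.611, 0.133, 0.139], 'wrist_force': [-0.241, 0.786, 1.246], 'wrist_torque': [-0.168, 0.139, -0.009], 'width': 0.001}
```

View pics/w8z.png

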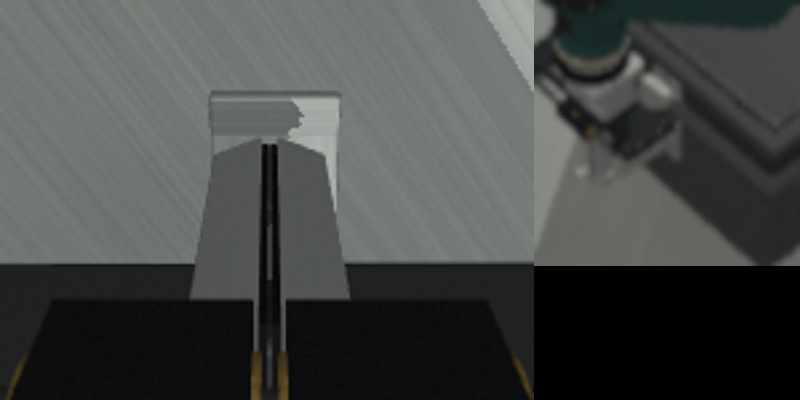

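>>> send_rows --rows '[0,-0.5,-6,-2.5,1.7,0,0,0,-0.3,-6,-2.5,1.7,0,0,-0.3,-0.5,-6,-2.5,1.7,0,0,-0.6,-1,-6,-2.5,1.7,0,0,-1,-1.6,-6,-2.5,1.7,0,0,-1.2,-1.8,-6,-2.5,1.7,0,0,-1.7,-2.5,-6,-2.5,1.7,0,0,-1.8,-2.7,-6,-2.5,1.7,0,0]'

```text
time: 12.6
tool_pos: [0.6049, 0.1221, 0.0912]
ee_rot: [2.712, -0.003, -0.599]
wrist_force: [1.5, 3.4, 1.5]
width: 0.0007
```

Run:
```python
from h import *
o,s=wshot('w9.png'); print({k:np.round(v,3).tolist() for k,v in o.items() if k[0] in 'tjwe'})
T=np.load('T.npy');print(ap(np.linalg.inv(T),o['tool_pos']), R.from_euler('xyz',o['ee_rot']).as_matrix()[:,2]@T[:3,:3])
```

```text
{'time': 12.6, 'joint_positions': [0.262, 0.544, 1.08, -0.287, 1.84, 0.831], 'joint_torque': [-2.06, -49.973, -25.771, -1.451, 1.627, -0.047], 'tool_pos': [0.605, 0.122, 0.091], 'ee_rot': [2.712, -0.003, -0.599], 'wrist_force': [1.523, 3.414, 1.48], 'wrist_torque': [0.48, -0.251, -0.003], 'width': 0.001}
[[-2.53255126e-01  1.56182504e-04  9.11844474e-02]] [ 0.41628963  0.00250183 -0.90922862]
```

View pics/w9.png

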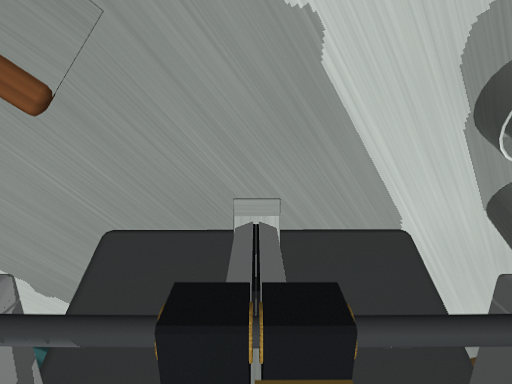

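About 3.7 N of outward resistance shows the claw is hooked. Continuing through dead centre.

>>> send_rows --rows '[-1.5,-2.2,-5,-1.7,1.1,0,0,-1.7,-2.5,-5,-1.7,1.1,0,0,-2,-2.9,-4.5,-1.7,1.1,0,0,-2.2,-3.2,-4.5,0,0,0,0,-2.4,-3.5,-4,0,0,0,0,-2.6,-3.8,-3.5,0,0,0,0,-2.8,-4.1,-3,0,0,0,0,-2.9,-4.2,-2.5,0,0,0,0]'

```text
time: 13.65
tool_pos: [0.5862, 0.0948, 0.0596]
ee_rot: [2.608, -0.005, -0.6]
wrist_force: [-0.7, -0.3, 0.3]
width: 0.0006
```

>>> send_rows --rows '[-2,-3,-1.4,0,0,0,0,-2,-3,-1.4,0,0,0,0,-2,-3,-1.4,0,0,0,0,-2,-3,-1.2,0,0,0,0,-1.5,-2.2,-0.8,0,0,0,0,-1,-1.5,-0.5,0,0,0,0,0,0,0,0,0,0,0,0,0,0,0,0,0,0]'

```text
time: 14.65
tool_pos: [0.5784, 0.0829, 0.0545]
ee_rot: [2.618, -0.007, -0.597]
wrist_force: [3.2, 8.1, 3.3]
width: 0.0004
```

Run:
```python
from h import *
o,s=wshot('w10.png'); print({k:np.round(v,3).tolist() for k,v in o.items() if k[0] in 'tjwe'})
T=np.load('T.npy');print(ap(np.linalg.inv(T),o['tool_pos']), o['wrist_force']@T[:3,:3])
```

```text
{'time': 14.65, 'joint_positions': [0.248, 0.546, 1.183, -0.353, 1.802, 0.834], 'joint_torque': [-4.472, -46.55, -22.93, -2.948, 2.57, -0.021], 'tool_pos': [0.578, 0.083, 0.054], 'ee_rot': [2.618, -0.007, -0.597], 'wrist_force': [3.162, 8.104, 3.341], 'wrist_torque': [1.169, -0.435, -0.178], 'width': 0.0}
[[-0.205919    0.00039648  0.05447304]] [-8.47429241 -1.96364673  3.34073492]
```

View pics/w10.png

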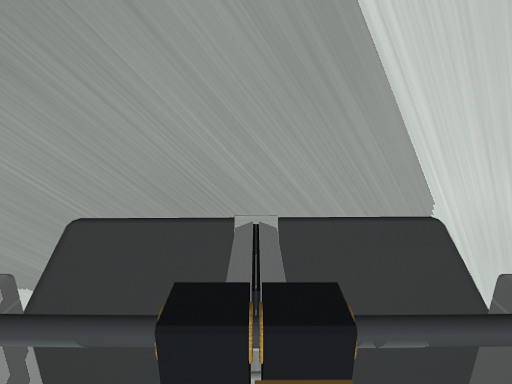

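Force dropped to 0 (snap over centre) and is now 8.5 N against a stop. Backing off to look.

>>> send_rows --rows '[3,4,1,0,0,0,0,6,8,3,0,0,0,0,8,12,5,0,0,0,0,9,13,20,0,0,0,0,9,13,40,0,0,0,0,5,7,50,0,0,0,0,5,7,50,0,0,0,0,5,7,50,0,0,0,0]'

```text
time: 15.7
tool_pos: [0.626, 0.1507, 0.2735]
ee_rot: [2.608, -0.005, -0.6]
wrist_force: [1.0, 0.0, -0.1]
width: 0.0003
```

>>> send_rows --rows '[3,4,10,0,0,0,0.5,0,0,0,0,0,0,1,0,0,0,0,0,0,1,0,0,0,0,0,0,1,0,0,0,0,0,0,1,0,0,0,0,0,0,1,0,0,0,0,0,0,1,0,0,0,0,0,0,1]'

```text
time: 16.7
tool_pos: [0.6291, 0.1547, 0.2822]
ee_rot: [2.609, -0.005, -0.6]
wrist_force: [0.2, -0.4, -0.2]
width: 0.0771
```

Run:
```python
from h import *
o,s=wshot('w11.png'); print({k:np.round(v,3).tolist() for k,v in o.items() if k[0] in 'tjwe'})
T=np.load('T.npy')
for L in (0,.1,.3):
  l=levpts(L,0); print(L,np.round((proj(ap(T,[l['piv']+.095*l['u']+.007*l['n'],l['piv'],[-.18,0,.201],[-.18,0,.205]]),s)-[200,110])*4))
cv2.imwrite('pics/w11z.png',cv2.resize(cv2.imread('pics/w11.png')[110:260,200:320],None,fx=4,fy=4,interpolation=cv2.INTER_CUBIC))
shot('scene','sc11.png');shot('side','si11.png')
a=cv2.imread('pics/side0.png');b=cv2.imread('pics/si11.png')
cv2.imwrite('pics/si11z.png',np.hstack([cv2.resize(b,(400,300)),cv2.resize(b[150:225,225:325],(400,300),interpolation=cv2.INTER_CUBIC)]))
```

```text
{'time': 16.7, 'joint_positions': [0.322, 0.684, 0.523, -0.439, 2.321, 0.684], 'joint_torque': [-0.01, -55.482, -28.365, -1.131, 1.258, -0.008], 'tool_pos': [0.629, 0.155, 0.282], 'ee_rot': [2.609, -0.005, -0.6], 'wrist_force': [0.159, -0.423, -0.185], 'wrist_torque': [0.149, -0.038, -0.015], 'width': 0.077}
0 [[217.  76.]
 [218. 283.]
 [218. 491.]
 [218. 503.]]
0.1 [[217.  55.]
 [218. 283.]
 [218. 491.]
 [218. 503.]]
0.3 [[217.  18.]
 [218. 283.]
 [218. 491.]
 [218. 503.]]
```

View pics/w11z.png

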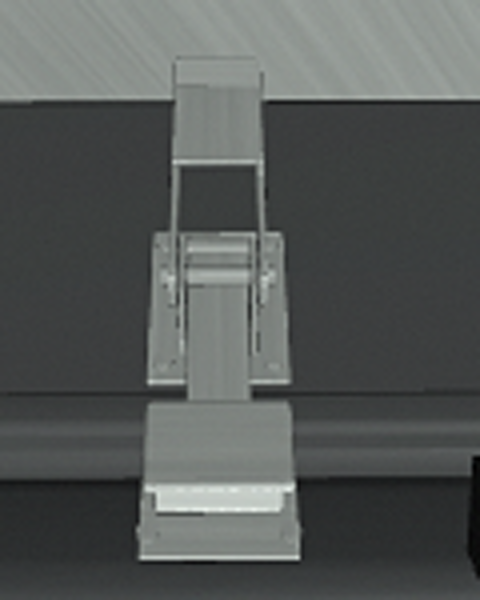

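View pics/si11z.png

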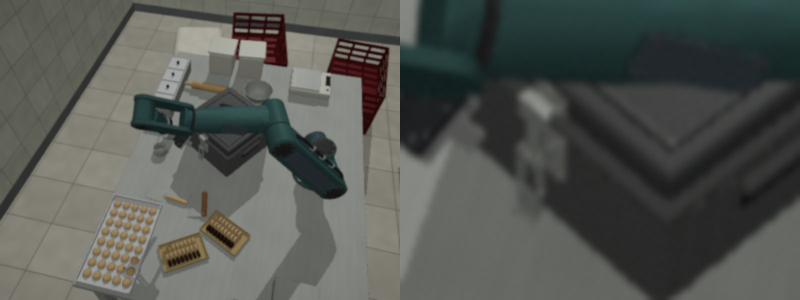

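View pics/sc11.png

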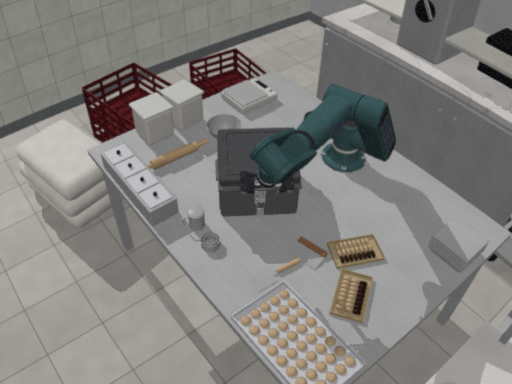

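Run:
```python
from h import *
o,s=pickle.load(open('pics/w11.png.pkl','rb'));T=np.load('T.npy')
for L in (0,.05,.1,.2):
  l=levpts(L,0); print(L,np.round((proj(ap(T,[l['piv']+r*l['u']+.007*l['n'] for r in(.095,.09,.045)]+[l['cp']]),s)[:,1]-110)*4))
  # flare: 
  print(np.round((proj(ap(T,[l['piv']+.095*l['u']+f*l['n'] for f in(.007,.010,.013)]),s)[:,1]-110)*4))
# lid-front shift: keeper base plate bottom in w2-> fit
o2,s2=pickle.load(open('pics/w2.png.pkl','rb'))
cv2.imwrite('pics/rim.png',np.hstack([cv2.resize(cv2.imread('pics/w2.png')[190:270,120:220],None,fx=4,fy=4),cv2.resize(cv2.imread('pics/w11.png')[190:270,100:200],None,fx=4,fy=4)]))
```

```text
0 [ 76.  85. 169. 247.]
[76. 69. 62.]
0.05 [ 65.  75. 164. 245.]
[65. 59. 52.]
0.1 [ 55.  65. 160. 243.]
[55. 49. 42.]
0.2 [ 36.  47. 152. 240.]
[36. 30. 23.]
```

View pics/rim.png

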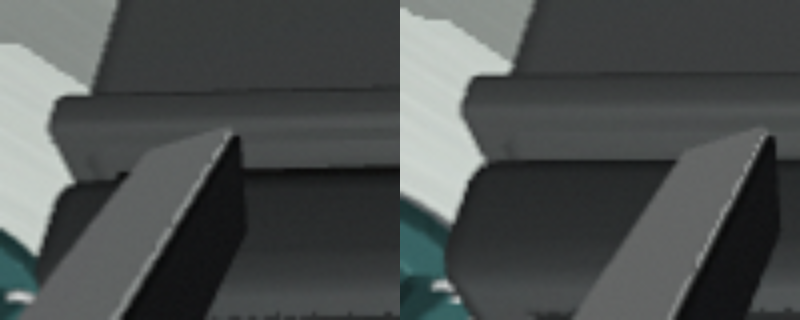

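The seam's dark gap is gone, the lever matches 0 rad within measurement error, and the nib is in the keeper. Handing in.

```bash
python3 -c "
from bench import *
print(close_job())"
```

```text
the job is handed in; nothing more can be done
None
```

The carrier is latched: the claw is hooked over the keeper, the lever is down and home, and the lid is pulled tight. I handed the job in at about 17 s of the 48 s allowed, with the gripper clear of everything.

**What I did:** I gripped the claw head by its side edges and swung it past vertical. On the way the fingers slipped off the head onto the nib, but the claw still fell into place over the keeper's lip. I then pushed the lever down with the fingers shut, through dead centre, until it stopped against the front.

**What the last checks showed:**
- **Hooked:** the push met about 3.7 N of outward resistance partway down, which fell to about zero past dead centre. The last wrist picture shows the nib behind the keeper's lip.
- **Lever home:** it took an 8.5 N push against its stop. In that picture, the upper edge of its plate and the pivot sit about 1.5 to 2 px from where my model puts them at 0 rad. The flared tip was about 4.5 px off. I put that down to the flare, which I had not modelled, so I can only place the lever within roughly 0.05 to 0.1 rad by eye.
- **Lid tight:** the dark gap at the seam is gone compared with the earlier view.
- **Bystanders:** they look unmoved in the scene picture. I compared it by eye only.

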